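# Purge the dust extractor's filter and set it back to automatic

## Task

Clean the filter of the small dust extractor on the bench: turn its selector to the blue mark, press the blue purge lever right down and keep it down for about a second so that the flap on top stands fully open, then ease the lever back up so that the flap closes without slamming. Finally turn the selector to the green mark, so that the extractor is back on automatic, and leave the other things on the bench where they are.

Things in the scene. Friction and masses are not known exactly. Their poses are not given: they have to be found in the camera images.
- extractor: box-shaped dust extractor fixed on the bench: black tub, grey head, green clips; 190 mm deep (x) by 270 wide (y), deck 145 mm above the bench. Origin: centre of its underside; x to its rear (away from the robot at yaw 0), y to its left, z up. Selector on the left of the deck; on the right the blue lever (front) and the flap behind it. Suction port cap, battery and rear handle do not move
- selector_axis (a point): where the selector's upright turning axis meets its round black plate (144 mm across, its top 148 mm above the bench)
- selector (a joint): selector angle in rad, growing clockwise from above. Five clicks 0.698 rad apart, a coloured dot at each: white (off) 0, green (automatic) 0.698, blue (cleaning) 1.396, yellow 2.094, orange 2.793. Pointer direction counter-clockwise from the extractor's +x: 1.396 minus the value. About 0.15 N m leaves a click; past halfway it springs on into the next; stops 0.09 rad beyond white and orange
- selector_tip (a point): on the selector's pointer bar, 44 mm from the axis, 170 mm above the bench. Grey bar with a white pointer line, 15 mm wide, from 156 to 184 mm above the bench, reaching 48 mm from the axis on the pointer side and 26 mm on the other; a round skirt of 26 mm radius lies below it. Push the bar sideways or grip across it from above
- purge_lever (a joint): angle of the blue lever in rad: 0 at rest, sloping 0.30 rad up towards its front end; 0.30 fully down, level. Sprung back to 0: about 2.5 N at its pad start it, about 7.5 N hold it down. Drives the flap 3 to 1. The selector locks it inside: it goes down only with the selector at blue, and while it is down the selector cannot leave blue
- lever_pad (a point): middle of the ribbed black tread on the lever's top, the place to press: 72 mm in front of the lever's hinge, 186 mm above the bench at rest and about 165 mm when fully pressed. The lever is 66 mm wide and ends 16 mm in front of this point
- purge_flap (a joint): angle of the purge flap in rad: 0 shut, 0.90 fully open (always 3 times the lever's value). It swings shut with the lever: let go from full travel it closes at about 7.5 rad/s and slams; with the pad let up at less than 50 mm/s it closes at less than 2.2 rad/s
- flap_edge (a point): middle of the free front edge of the purge flap, a grey plate 74 by 90 mm with a black centre, lying level behind the lever and hinged at its rear edge; 161 mm above the bench when shut, about 57 mm higher when open
- tape_roll: bystander: roll of cream tape, 100 mm across, 25 mm tall; origin at the centre of its underside
- bench_brush: bystander: wooden bench brush, 323 mm long; origin under its middle
- sanding_block: bystander: cork sanding block 64 x 112 x 34 mm; origin at the centre of its underside
- offcut_pine: bystander: pine offcut 34 x 160 x 34 mm; origin at the centre of its underside
- block_plane: bystander: iron block plane 44 x 157 x 43 mm; origin at the centre of its underside
- mug_1: bystander: white patterned mug, 91 mm tall; origin at the centre of its underside

How it is judged (in metres and radians):
On the way, in this order (a step that is already met when the one before it is completed fails the run):
1. the selector has clicked in at the blue mark (value of joint selector between 1.28 and 1.51 rad), for 0.3 s.
2. the lever is right down and the flap fully open, kept so for over half a second, with the selector at blue (all of step 1 and value of joint purge_flap above 0.8 rad), for 0.6 s.
3. the lever is back up and the flap shut, with the selector still at blue (all of step 1 and value of joint purge_flap below 0.06 rad), for 0.1 s.
At the end, for the whole second after the job is handed in: the selector rests in the green click (within 0.11 rad of 0.698), the flap is shut (under 0.06 rad) and the lever up (value of joint selector between 0.58 and 0.81 rad and value of joint purge_flap below 0.06 rad and velocity of joint selector between -0.1 and 0.1 rad/s); the robot touches nothing.
It fails at once if the flap slams: it closes faster than 4.5 rad/s (velocity of joint purge_flap below -4.5 rad/s).
It fails at once if another thing on the bench is moved by more than 30 mm (distance of any of tape_roll, bench_brush, sanding_block, offcut_pine, block_plane, mug_1 from where it was at the start of the episode above 0.03 m).
It also fails if it takes over 58 s, if anything falls off the work surface, if the arm or the gripper's body presses on something with over 40 N, if the wrist force passes 120 N, or if a joint passes its speed limit or range.

## Robot

A 7-joint arm with a two-finger parallel gripper is mounted at the origin on a cart in front of the work surface, level with it; the furniture and walls round the work are solid. World frame = base frame: x ahead of the robot, y to its left, z up, the work surface at z = 0. Lengths are in mm, angles in rad, forces in N, time in s.
With the tool pointing down it reaches from about 425 to 875 mm from the base axis. Payload 4.7 kg.
Tool frame: the origin (TCP) lies midway between the tips of the shut fingers; the grasp point (between the pads) lies behind it (pinch_z is the z of the grasp point in the tool frame, in mm); z points along the fingers, y is the line along which they close (so a half turn about z gives the same grasp; the last joint's range is limited). The gripper opens to 87 mm and grips with 3 to 60 N. Pads are 19 mm wide; open, the fingers measure 117 mm over their backs; the gripper's body (75 mm by 190 mm) begins 51 mm behind the grasp point.
Start: joints at [1.334, 0.321, -0.07, 1.45, 0.023, 1.371, -0.057], TCP at [161.295, -629.69, 222.587] pointing down, gripper open.
Joint ranges: [-2.86, 2.86], [-0.3, 2.09], [-1.38, 1.24], [0.06, 2.45], [-1.56, 4.7], [0.09, 2.05], [-2.69, 2.69]. Speed limits (rad/s): [2.57, 2.57, 3.14, 3.14, 3.14, 3.14, 3.14].

## Interface

Orientations are given as a 3x3 rotation matrix whose columns are the frame's x, y, z axes.
In Python, from cell import * gives the robot as it stands. The module is installed in compiled form; this text tells all that it offers. Calls block until the motion is done:
- move_pose(position, orientation): joint-space move of the TCP to a pose.
- servo_line(position, velocity=150, rot=None, contact_N=None): straight line of the TCP; rot=None keeps the orientation; velocity is the mean speed in mm/s. With contact_N (N) it stops when the force on the tool has changed by that much, and returns True; else False.
- goto_joints(angles): joint-space move.
- release() and grasp(force=None): open the fingers fully, or close them until they stop; force is the grip in N (None keeps the last).
- hold(seconds).
- solve_ik(position, orientation): joint angles nearest the present ones, or None.
- get_image(name): name is "scene" or "top" or "wrist"; returns the picture (480x640x3 uint8, red, green, blue); there is no depth.
- camera_info(name): a dict with "fx", "fy", "cx", "cy" (pixels), "rvec" (rotation vector, rad) and "tvec" (3), from world to camera coordinates, as OpenCV has them. Camera axes: x right, y down, z forward; pixel columns grow to the right and rows downward; lengths in mm; the calibration is good to about 2 mm. A picture is of the moment at which its call begins: read the wrist's pose just before it. camera_info takes no time and is no camera call; for the wrist camera it gives the pose at the moment of the call.
A pose or a line that the arm cannot do raises PlanningError and nothing moves.
- sign_off(): hands the job in; it is judged then, once.
Readings, each from a call of its own:
- get_time(): time.
- get_joints(): joint angles.
- get_joint_vel(): joint speeds.
- get_joint_torque(): joint torques, N m.
- get_position(): TCP position.
- get_tool_rot(): TCP orientation.
- get_contact_force(): force on the tool from outside, world axes, zero at the start.
- get_wrist_torque(): the same for the moment, N m.
- get_gripper_width(): finger opening in mm.
- get_finger_force(): force on a finger pad.
Only numpy, scipy, OpenCV 4.12 (cv2) and the standard library are available. Lean on these libraries where they do the work, as an engineer would, in place of code of your own. Each camera call takes 0.05 s, during which the arm holds its last target. There are 200 camera calls.

## Working session

There is one attempt and no reset: what is moved stays moved. The work goes in short steps, each a Python script; the robot and the scene stay as the last script left them, time stands still between calls to the robot, and variables do not carry over. Pictures are saved under pics/ and viewed, at most 10 in all, crops included, and the job is handed in when it is done.

```bash
mkdir -p pics; python3 - <<'E'
from cell import *
import cv2,numpy as np
for n in ("scene","top"):
    im=get_image(n); cv2.imwrite(f"pics/{n}0.png",im[:,:,::-1]); c=camera_info(n)
    R=cv2.Rodrigues(np.array(c["rvec"],float))[0]
    print(n,c,"pos",-R.T@np.array(c["tvec"]))
print(get_time(),get_position(),get_tool_rot())
try: print(pinch_z)
except Exception as e: print(e)
E
```

```text
scene {'fx': 503.9476272804281, 'fy': 503.9476272804281, 'cx': 315.0280908939413, 'cy': 238.63324976774297, 'rvec': array([ 1.63284542, -1.68657703,  0.88639156]), 'tvec': array([-100.36381575,  440.5485542 , 1248.94955433])} pos [-762.85970892  -49.05706184 1086.12585945]
top {'fx': 474.5818317982389, 'fy': 474.5818317982389, 'cx': 319.5123209742739, 'cy': 239.47989934060428, 'rvec': array([ 2.15767744, -2.11799545,  0.14496408]), 'tvec': array([-150.8483566 ,  600.89993101, 1317.04331969])} pos [ 402.06010672 -159.72098481 1389.70354296]
0.1 [ 161.0937949  -629.19720136  221.55715187] [[ 9.68713324e-01  2.48181702e-01 -5.82668439e-04]
 [ 2.48182341e-01 -9.68711894e-01  1.67107174e-03]
 [-1.49708419e-04 -1.76339747e-03 -9.99998434e-01]]
-18.700000000000003
```

View pics/scene0.png

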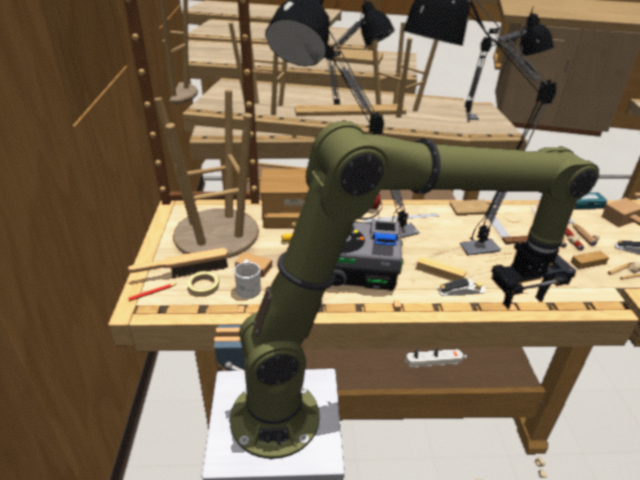

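View pics/top0.png

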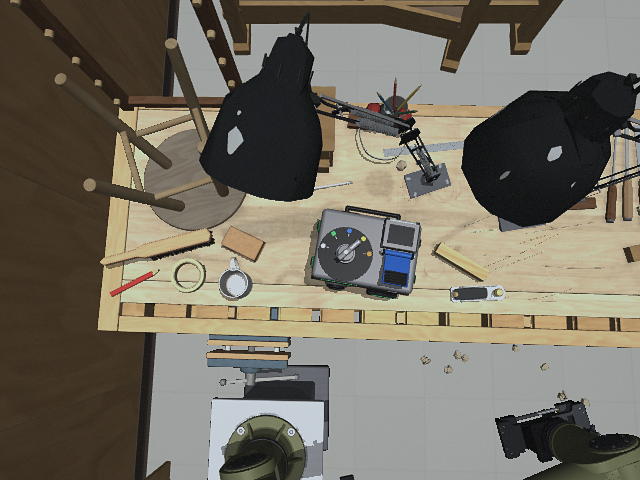

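The top view shows the extractor at about (365,250), its selector plate at (346,254) and the blue lever at (397,267). The pointer seems to lie towards yellow. I'll enlarge that area and compute positions.

```bash
cat > h.py <<'E'
from cell import *
import cv2,numpy as np
def ray(n_or_c,uv,z):
    c=camera_info(n_or_c) if isinstance(n_or_c,str) else n_or_c
    R=cv2.Rodrigues(np.array(c["rvec"],float))[0]; o=-R.T@np.array(c["tvec"])
    d=R.T@np.array([(uv[0]-c["cx"])/c["fx"],(uv[1]-c["cy"])/c["fy"],1])
    return (o+d*(z-o[2])/d[2])
def blobs(im,lo,hi,amin=5):
    m=cv2.inRange(cv2.cvtColor(im,cv2.COLOR_RGB2HSV),np.array(lo),np.array(hi))
    n,l,s,c=cv2.connectedComponentsWithStats(m)
    return [(s[i,4],c[i],l==i) for i in range(1,n) if s[i,4]>=amin]
E
python3 - <<'E'
from h import *
im=cv2.imread("pics/top0.png")[:,:,::-1].copy()
cr=im[195:305,300:430]; cv2.imwrite("pics/topc.png",cv2.resize(cr,None,fx=5,fy=5,interpolation=cv2.INTER_CUBIC)[:,:,::-1])
for n,lo,hi in (("green",(45,120,80),(75,255,255)),("blue",(100,150,80),(125,255,255)),("yel",(22,150,120),(33,255,255)),("or",(5,190,150),(20,255,255))):
    for a,c,_ in blobs(im,lo,hi,4):
        if 300<c[0]<430 and 195<c[1]<305: print(n,a,c.round(1),ray("top",c,170 if a>100 else 148).round(1))
E
```

```text
green 13 [318.8 225. ] [ 626.9 -138.7  148. ]
green 20 [332.9 233. ] [ 605.9 -176.4  148. ]
green 15 [312.2 260.7] [ 531.2 -123.1  148. ]
green 4 [327.5 280. ] [ 481.4 -164.2  148. ]
green 4 [344.5 283. ] [ 474.4 -208.6  148. ]
green 4 [374.5 295. ] [ 444.8 -286.8  148. ]
green 4 [379.5 296. ] [ 442.4 -299.8  148. ]
green 4 [385.5 297. ] [ 440.2 -315.3  148. ]
blue 18 [348.9 230.3] [ 614.1 -218.6  148. ]
blue 575 [396.5 263.3] [ 526.3 -340.9  170. ]
```

View pics/topc.png

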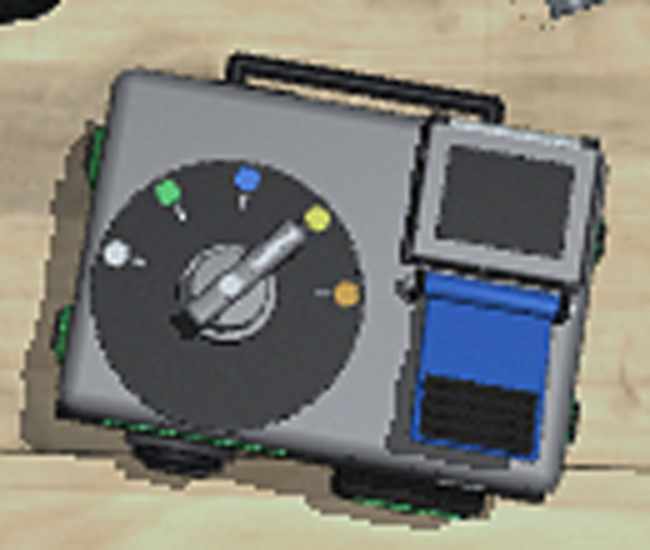

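The pointer is at yellow (crop 317,217), so blue is one click counter-clockwise. The dots are white (117,253), green (167,192), blue (247,180), yellow (317,217) and orange (347,293), with the plate centre near (228,295). The black tread is around (478,415). The lamp heads may hang over the workspace, so I'll triangulate them.

```bash
cat >> h.py <<'E'
def tri(u,v):
    P=[]
    for n in ("top","scene"):
        c=camera_info(n); K=np.array([[c["fx"],0,c["cx"]],[0,c["fy"],c["cy"]],[0,0,1]])
        P.append(K@np.c_[cv2.Rodrigues(np.array(c["rvec"],float))[0],np.array(c["tvec"])])
    X=cv2.triangulatePoints(P[0],P[1],np.array(u,float).reshape(2,1),np.array(v,float).reshape(2,1))
    return (X[:3]/X[3]).ravel()
E
python3 - <<'E'
from h import *
T=lambda a,b:(300+(a-2)/5,195+(b-2)/5)
d=np.array([ray("top",T(*p),148) for p in((117,253),(167,192),(247,180),(317,217),(347,293))])
v=np.array([0,.698,1.396,2.094,2.793])
# x = c + r*[cos(yaw+1.396-v), sin]
A=[];b=[]
for p,w in zip(d,1.396-v):
    A+=[[1,0,np.cos(w),-np.sin(w)],[0,1,np.sin(w),np.cos(w)]];b+=[p[0],p[1]]
s,res,*_=np.linalg.lstsq(np.array(A),np.array(b),rcond=None)
print("axis",s[:2],"r",np.hypot(s[2],s[3]),"yaw",np.arctan2(s[3],s[2]),"res",np.abs(np.array(A)@s-b).max(),"plate centre",ray("top",T(228,295),148))
print("pad",ray("top",T(478,415),186),"tip",ray("top",T(297,232),184))
for u,w in(((262,135),(300,30)),((540,155),(437,22)),((300,195),(295,60)),((428,178),(403,228))): print(u,tri(u,w).round())
ax=s[:2];yaw=np.arctan2(s[3],s[2])
def R(a): return np.array([[np.cos(a),np.sin(a),0],[np.sin(a),-np.cos(a),0],[0,0,-1.]])
for a in(-.698,0,.698):
  for k in(0,np.pi,np.pi/2):
    for z in (260,160):
        q=solve_ik([ax[0],ax[1],z],R(yaw+a+k)); print(a,round(k,2),z,None if q is None else np.round(q,2))
E
```

```text
axis [ 552.53157402 -209.47409529] r 62.28005714152056 yaw -0.15204453424090836 res 0.9021672054567489 plate centre [ 551.62356379 -209.56641738  148.        ]
pad [ 488.21151132 -335.12270242  186.        ] tip [ 580.46325537 -243.12488123  184.        ]
(262, 135) [641. -71. 760.]
(540, 155) [ 609. -431.  791.]
(300, 195) [574. -88. 701.]
(428, 178) [ 798. -463.   15.]
-0.698 0 260 [ 0.7   0.21 -0.44  1.54  0.09  1.42 -2.17]
-0.698 0 160 [ 0.68  0.26 -0.42  1.67  0.11  1.23 -2.19]
-0.698 3.14 260 [ 0.86  0.23 -0.64  1.53  0.14  1.43  0.93]
-0.698 3.14 160 [ 0.86  0.3  -0.64  1.67  0.19  1.24  0.9 ]
-0.698 1.57 260 [ 0.79  0.22 -0.56  1.53  0.12  1.42 -0.62]
-0.698 1.57 160 [ 0.79  0.28 -0.56  1.67  0.16  1.24 -0.65]
0 0 260 [ 0.74  0.21 -0.49  1.53  0.1   1.42 -1.48]
0 0 160 [ 0.73  0.27 -0.48  1.67  0.13  1.23 -1.51]
0 3.14 260 [ 0.9   0.24 -0.69  1.53  0.15  1.43  1.62]
0 3.14 160 [ 0.9   0.31 -0.69  1.67  0.2   1.24  1.58]
0 1.57 260 [ 0.87  0.23 -0.65  1.53  0.14  1.43  0.06]
0 1.57 160 [ 0.84  0.29 -0.62  1.67  0.18  1.24  0.03]
0.698 0 260 [ 0.78  0.22 -0.54  1.53  0.11  1.42 -0.79]
0.698 0 160 [ 0.78  0.28 -0.54  1.67  0.15  1.23 -0.82]
0.698 3.14 260 [ 1.24  0.39 -1.18  1.52  0.36  1.47  2.17]
0.698 3.14 160 [ 1.23  0.48 -1.18  1.66  0.46  1.31  2.09]
0.698 1.57 260 [ 0.87  0.24 -0.65  1.53  0.14  1.43  0.76]
0.698 1.57 160 [ 0.87  0.3  -0.66  1.67  0.19  1.24  0.72]
```

The calibration fit is good to about 1 mm: axis (552.5, -209.5), yaw -0.152. The lamps hang at 700 mm or higher, clear of the arm. I'll grip the bar 20 mm out and turn it to blue.

```bash
cat >> h.py <<'E'
AX=np.array([552.3,-209.5]); YAW=-0.152
def R(a): return np.array([[np.cos(a),np.sin(a),0],[np.sin(a),-np.cos(a),0],[0,0,-1.]])
def P(v,z,r=20):
    a=YAW+1.396-v; return [AX[0]+r*np.cos(a),AX[1]+r*np.sin(a),z],R(a)
def turn(v0,v1,over=0.0):
    p,r=P(v0,260); move_pose(p,r)
    if servo_line(P(v0,163)[0],80,contact_N=8): print("contact at",get_position()); 
    z=get_position()[2]
    grasp(30); print("width",get_gripper_width(),"F",get_contact_force())
    for v in np.linspace(v0,v1,6)[1:]:
        p,r=P(v,z); servo_line(p,10,rot=r)
    print("F",get_contact_force(),get_wrist_torque(),get_time())
    release(); hold(.3); servo_line(P(v1,260)[0],120)
def shot(name,fn):
    c=camera_info(name); im=get_image(name); cv2.imwrite(fn,im[:,:,::-1]); return c,im
E
python3 - <<'E'
from h import *
p,r=P(2.094,300); move_pose(p,r)
turn(2.094,1.396)
print(get_time(),get_position()); shot("wrist","pics/w1.png")
E
```

```text
width 32.347031982018635 F [ 0.41946306  0.73413348 -0.35570125]
F [ 17.72093017  -1.07665608 -11.85475925] [-0.34637743 -4.37851133 -0.09728039] 6.9167
9.5083 [ 571.57572687 -212.42758765  259.01216201]
```

View pics/w1.png

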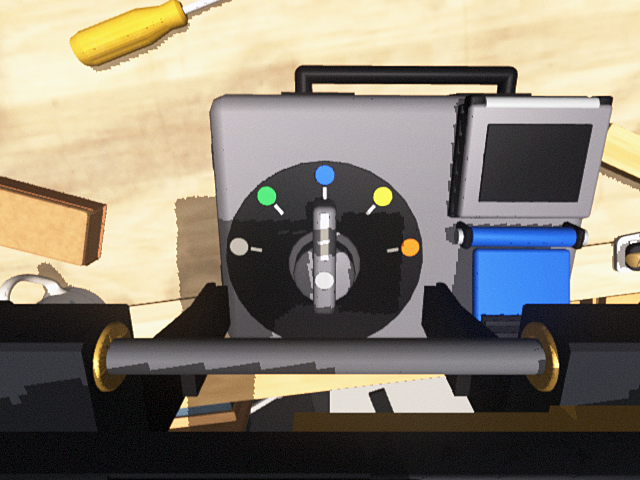

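The selector now points at the blue dot (pointer at (325,205), dot at (325,175)). The lever is up and the flap is shut. Next I'll press the lever with the fingers closed, after a check that the wrist camera clears the open flap.

```bash
python3 - <<'E'
from h import *
c=camera_info("wrist"); Rc=cv2.Rodrigues(np.array(c["rvec"],float))[0]
print("cam rel TCP",(-Rc.T@np.array(c["tvec"])-get_position()).round())
grasp(20)
pad=np.array([488.,-335.])
r=R(YAW)
move_pose([*pad,240],r)
print(servo_line([*pad,195],80,contact_N=5),get_position().round(1),get_contact_force().round(1))
f0=get_contact_force()[2]
print(servo_line([*pad,160],25,contact_N=15),get_position().round(1),get_contact_force().round(1),get_time())
print("closed width",get_gripper_width())
shot("top","pics/t2.png")
im=cv2.imread("pics/t2.png")[195:305,300:430]; cv2.imwrite("pics/t2c.png",cv2.resize(im,None,fx=4,fy=4))
E
```

```text
cam rel TCP [ 80. -11. 163.]
False [ 488.1 -335.   195. ] [ 0.2 -0.6  0.5]
True [ 486.2 -335.1  163.7] [-1.6 -0.   7.1] 13.6333
closed width 0.217748048135174
```

View pics/t2c.png

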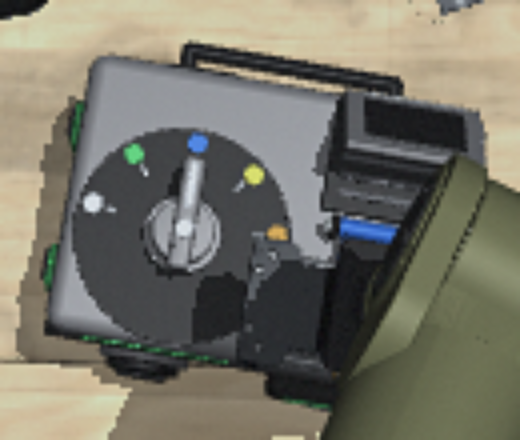

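The flap is standing open (its plate is raised at (415,120)) and the selector is at blue. The force reads only 7 N, so I'll press a little further, hold, then ease up.

```bash
python3 - <<'E'
from h import *
p=get_position()
print(servo_line([p[0],p[1],161.5],10,contact_N=12),get_position().round(1),get_contact_force().round(1))
hold(1.2); print(get_position().round(1),get_contact_force().round(1))
servo_line([488,-335,194],12); print(get_contact_force().round(1),get_time())
hold(.3)
servo_line([488,-335,260],100)
p,r=P(1.396,290); move_pose(p,r); print(get_time()); release()
shot("wrist","pics/w2.png")
E
```

```text
False [ 486.2 -335.1  163.3] [-3.7  2.8 10.9]
[ 486.2 -335.1  163.2] [-3.6  0.7 12. ]
[-0.5 -0.6 -0.4] 18.0333
19.8
```

View pics/w2.png

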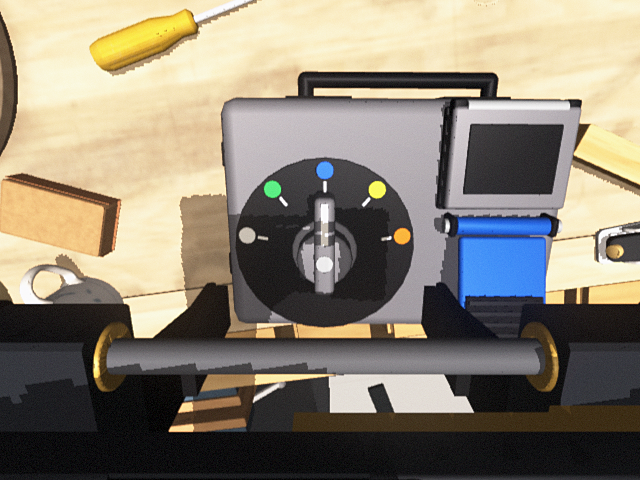

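The press held at 12 N on the stop and the lever came back up slowly. The flap is shut at (515,158) and the pointer is still at blue (325,170). Now I'll turn it to green.

```bash
python3 - <<'E'
from h import *
turn(1.396,0.698)
print(get_time(),get_contact_force().round(1)); shot("wrist","pics/w3.png")
E
```

```text
width 33.52905879163778 F [-1.48435228  3.61725258  0.20308724]
F [15.68870126  7.60218152 -7.79982399] [ 1.64145026 -3.59289307  0.01499346] 26.0583
28.65 [-0.4 -0.1 -0.6]
```

View pics/w3.png

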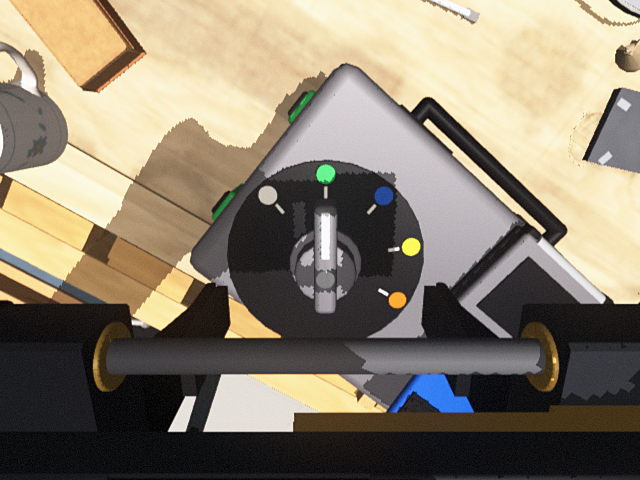

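The pointer (325,215) lines up with the green dot (325,174), the gripper is clear and the bench items haven't moved. I'm handing in.

```bash
python3 -c "
from cell import *
hold(.3); print(sign_off())"
```

```text
the job is handed in; nothing more can be done
None
```

The filter clean is done and handed in (no verdict was returned): I turned the selector to blue, held the lever down for over a second with the flap open, eased it shut slowly, and left the selector at green after about 29 s of the 58 s allowed.

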